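# Close and bolt a hard case in the stockroom

## Robot

A 7-joint arm with a two-finger parallel gripper is mounted at the origin on the work surface. World frame = base frame: x ahead of the robot, y to its left, z up, the work surface at z = 0. Lengths are in m, angles in rad, forces in N, time in s.
With the tool pointing down it reaches from about 0.425 to 0.875 m from the base axis. Payload 4.7 kg.
Tool frame: the origin (TCP) lies midway between the tips of the shut fingers; the grasp point (between the pads) lies 19 mm behind it; x points along the fingers, y is the direction in which the jaws open and shut, and the axes are right-handed (so a half turn about x gives the same grasp; the last joint's range is limited). The gripper opens to 87 mm and grips with 3 to 60 N. Pads are 19 mm wide; open, the fingers measure 117 mm over their backs; the gripper's body (75 mm by 190 mm) begins 51 mm behind the grasp point.
Start: joints at [1.283, 0.321, -0.07, 1.45, 0.023, 1.371, -0.057], TCP at [0.193, -0.621, 0.223] pointing down, gripper open.
Joint ranges: [-2.86, 2.86], [-0.3, 2.09], [-1.38, 1.24], [0.06, 2.45], [-1.56, 4.7], [0.09, 2.05], [-2.69, 2.69]. Speed limits (rad/s): [2.57, 2.57, 3.14, 3.14, 3.14, 3.14, 3.14].

## Interface

Orientations are given as a rotation vector (axis times angle).
In Python, from bench import ctrl gives the robot as it stands. The module is installed in compiled form; this text tells all that it offers.
- The arm moves only by the shell command python3 -m jog 'ROWS' [FORCE]. ROWS is JSON, a list of rows, each an object with "rot": the turn, a rotation vector about the tool's x, y, z in units of 5 degrees (1.0 is 5 degrees), a list of three; "travel": the shift along the tool's x, y, z in units of 0.3 m (1.0 is 0.3 m), a list of three; "jaw": the closure, from -1 (fully open) to 1 (shut), so that 0 is half open. In form: [{"rot": [ax, ay, az], "travel": [tx, ty, tz], "jaw": jaw}, ...]. A call has 1 to 8 rows; each row shifts and turns the commanded pose from where the row before left it, along the tool's axes as they then stand; what a row does not reach is not made up. A row lasts 1/10 s, in which the tool goes at most 50 mm and 8.59 degrees, less where a joint would pass 70% of its speed; a pose out of reach is approached as far as the arm can. A call with a number of a shift or a turn outside -1 to 1 is refused whole. A call with a gripper value outside its range is refused whole. The fingers move at their own pace and stop on an object; FORCE is the grip in N (left out, the last holds). Time passes only in rows, so rows that do not move let the fingers close. It gives the time, the measured TCP pose, the force and the opening at its end, in the units of the state.
- ctrl.get_state(): the state, without advancing time (a new reading comes with each control period).
- ctrl.get_image(name): name is "scene" or "top" or "wrist"; returns the picture (400x640x3 uint8, red, green, blue); there is no depth.
- ctrl.camera_model(name): a dict with "mtx" (3x3 intrinsics, pixels), "extrinsics" (4x4, takes a point from world to camera coordinates); the wrist camera has in their place "hand_eye" (4x4, takes a point from camera to tool coordinates, whose origin is the TCP and whose axes are the tool frame's). Camera axes: x right, y up, looking along -z (the intrinsics and any distortion apply to the point x, -y, -z); pixel columns grow to the right and rows downward; lengths in m; the calibration is good to about 2 mm. A picture is of the moment at which its call begins: read the wrist's pose just before it. camera_model takes no time and is no camera call.
- ctrl.close_job(): hands the job in, once; it reports no verdict.
The state is a dict: "time": time; "joint_positions": joint angles; "qd": joint speeds; "joint_torque": joint torques, N m; "position": TCP position; "tool_rot": TCP orientation; "ft_force": force on the tool from outside, world axes, zero at the start; "torque": the same for the moment, N m; "grip_width": opening from 0.0 (shut) to 1.0 (fully open).
Only numpy, scipy, OpenCV 4.12 (cv2) and the standard library are available. Lean on these libraries where they do the work, as an engineer would, in place of code of your own. Each camera call takes 0.05 s, during which the arm holds its last target.

## Task

The hard case on the stockroom bench has been left open. Push its lid fully shut with your fingertips, then push the steel bolt on its front fully home so that it passes through the lid's keeper. Nothing is to be gripped or lifted: leave the case standing where it is and do not disturb the small things around it.

Things in the scene. Friction and masses are not known exactly. Their poses are not given: they have to be found in the camera images.
- case: Black hard case, 170 mm deep (its x) by 260 mm wide (its y), about 3 kg, loose on the bench but it stays put under light pushes. Its lower shell is 70 mm high, and with the lid shut it stands 95 mm high. Origin: centre of its underside; its x axis points from the front (bolt side, towards the robot) to the hinge side, z up.
- hinge (a point): Point on the lid's hinge line at the middle of the case's rear edge: 85 mm behind the case's origin (its +x) and 70 mm above the bench. The hinge line runs along the case's y.
- lid (a joint): Opening angle of the lid (rad): 0 shut and level, 1.57 standing straight up. The lid is a black shell 170 mm long from hinge to front edge, 260 mm wide; its outer face lies 25 mm outside the plane through the hinge line and the lid's rim. The hinge is stiff: the lid stays at any angle, and some 1 to 4 N square to the outer face near the front edge turns it. Starts between 0.8 and 1.35: it leans towards the robot, with its outer face looking up and away from the robot.
- lid_edge (a point): Middle of the lid's front edge on its outer (upper) face, 170 mm from the hinge line.
- bolt (a joint): Travel of the sliding bolt (m): 0 fully drawn back, 0.050 fully home against its stop. Grows towards the case's +y. About 1.5 N of friction and no spring: it stays where it is left. Starts between 0 and 0.012.
- bolt_tab (a point): Top centre of the bolt's upright steel push tab on the case's front: 12 mm thick (case's y), 34 mm deep (case's x, from 8 to 42 mm in front of the case's front face), 44 mm high, its top 86 mm and its foot 42 mm above the bench. Pushed sideways towards the case's +y from the face that looks to -y. Between the tab and the case only a thin plate and an 8 mm rod, both within 14 mm of the front face.
- white_box: Bystander: small white paper box 70 x 45 x 50 mm, loose, 150 g. Origin: centre of its underside.
- tape_roll: Bystander: cardboard core roll lying flat, 76 mm across, 45 mm high, loose, 120 g. Origin: centre of its underside.
- jar: Bystander: white jar with grey cap, 52 mm across, 65 mm high, loose, 120 g. Origin: centre of its underside.

How it is judged:
On the way, in this order (a step that is already met when the one before it is completed fails the run):
1. the lid is pushed shut while the bolt is still drawn back (value of joint lid below 0.03 rad and value of joint bolt below 0.025 m), for 0.2 s.
2. the bolt is pushed home with the lid shut (value of joint lid below 0.03 rad and value of joint bolt above 0.044 m), for 0.2 s.
At the end, for the whole second after the job is handed in: The lid is shut (within 0.03 rad, 5 mm at its edge), the bolt is home (at least 44 of its 50 mm), the case stands flat within 40 mm of where it was, and the three small things are within 30 mm of where they were (all of step 2 and distance of case from where it was at the start of the episode below 0.04 m and angle between case's own z axis and vertical below 0.03 rad and linear speed of case below 0.02 m/s and distance of each of white_box, tape_roll, jar from where it was at the start of the episode below 0.03 m); the robot touches nothing.
It fails at once if the bolt is pushed forward while the lid is still open (value of joint lid above 0.06 rad and value of joint bolt above 0.025 m).
It fails at once if the case is lifted or tipped (height (world z) of case above 0.012 m or angle between case's own z axis and vertical above 0.12 rad).
It fails at once if the case is shoved or carried more than 40 mm (distance of case from where it was at the start of the episode above 0.04 m).
It fails at once if a small thing beside the case is lifted or knocked over (height (world z) of any of white_box, tape_roll, jar above 0.015 m or angle between any of white_box, tape_roll, jar's own z axis and vertical above 0.5 rad).
It fails at once if a small thing beside the case is moved more than 30 mm (distance of any of white_box, tape_roll, jar from where it was at the start of the episode above 0.03 m).
It also fails if it takes over 48 s, if anything falls off the work surface, if the arm or the gripper's body presses on something with over 40 N, if the wrist force passes 120 N, or if a joint passes its speed limit or range.

## Working session

There is one attempt and no reset: what is moved stays moved. The work goes in short steps, Python scripts to look and compute and a shell command to move; the robot and the scene stay as the last step left them, time stands still between calls to the robot, and variables do not carry over. Pictures are saved under pics/ and viewed, and the job is handed in when it is done.

```bash
mkdir -p pics
python3 - <<'E'
from bench import ctrl
import cv2, numpy as np
np.set_printoptions(precision=4,suppress=True)
print(ctrl.get_state())
for n in ("scene","top"):
    cv2.imwrite(f"pics/{n}0.png",cv2.cvtColor(ctrl.get_image(n),cv2.COLOR_RGB2BGR))
    print(n,ctrl.camera_model(n))
print(ctrl.camera_model("wrist"))
E
```

```text
{'time': 0.0, 'joint_positions': array([ 1.2831,  0.3218, -0.0701,  1.4517,  0.0226,  1.3708, -0.0569]), 'qd': array([ 0.0002, -0.002 , -0.0002,  0.0001,  0.0002,  0.0034, -0.0004]), 'joint_torque': array([  0.0004, -49.1297,  -0.4035, -31.2537,  -0.0637,   0.0439,
         0.0002]), 'position': array([ 0.193 , -0.6201,  0.2215]), 'tool_rot': array([ 2.0593,  0.3152, -2.0602]), 'ft_force': array([-0.0416,  0.3414,  0.1048]), 'torque': array([-0.0266,  0.0342, -0.0606]), 'grip_width': 0.9989816418425685}
scene {'mtx': array([[395.1048,   0.    , 317.4247],
       [  0.    , 395.1048, 205.0809],
       [  0.    ,   0.    ,   1.    ]]), 'extrinsics': array([[-0.9098,  0.4148, -0.0109,  0.5266],
       [-0.3002, -0.6397,  0.7076,  0.139 ],
       [ 0.2865,  0.6471,  0.7066, -1.2089],
       [ 0.    ,  0.    ,  0.    ,  1.    ]])}
top {'mtx': array([[366.4928,   0.    , 322.0076],
       [  0.    , 366.4928, 195.3353],
       [  0.    ,   0.    ,   1.    ]]), 'extrinsics': array([[ 0.0078, -0.9999, -0.0129,  0.0631],
       [ 0.9816,  0.0052,  0.1906, -0.5698],
       [-0.1905, -0.0141,  0.9816, -0.8803],
       [ 0.    ,  0.    ,  0.    ,  1.    ]])}
{'mtx': array([[329.6169,   0.    , 315.6717],
       [  0.    , 329.6169, 199.1341],
       [  0.    ,   0.    ,   1.    ]]), 'hand_eye': array([[-0.0003,  0.2631, -0.9648, -0.1619],
       [ 1.    , -0.0008, -0.0006,  0.0003],
       [-0.0009, -0.9648, -0.2631, -0.0725],
       [ 0.    ,  0.    ,  0.    ,  1.    ]])}
```

View pics/scene0.png

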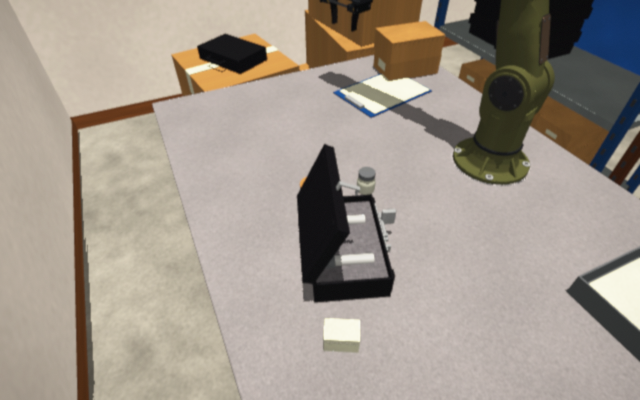

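View pics/top0.png

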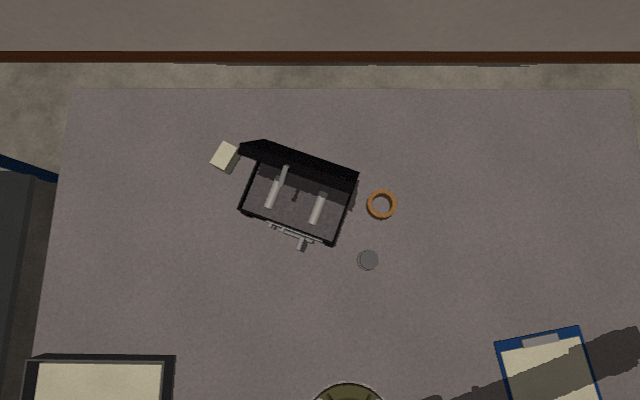

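The scene view shows the open case with its lid leaning towards the robot. In the top view the case is centred near (300,195), the tab near (302,243), the jar at (368,260), the roll at (381,204) and the box at (224,156). I'll zoom in to get the corners.

Run:
```python
import cv2
i=cv2.imread("pics/top0.png")[125:285,195:415]
cv2.imwrite("pics/top0z.png",cv2.resize(cv2.convertScaleAbs(i,alpha=1.6,beta=20),(792,576),interpolation=cv2.INTER_CUBIC))
i=cv2.imread("pics/scene0.png")[135:315,280:430]
cv2.imwrite("pics/scene0z.png",cv2.resize(cv2.convertScaleAbs(i,alpha=1.6,beta=20),(500,600),interpolation=cv2.INTER_CUBIC))
```

```text
(no output)
```

View pics/top0z.png

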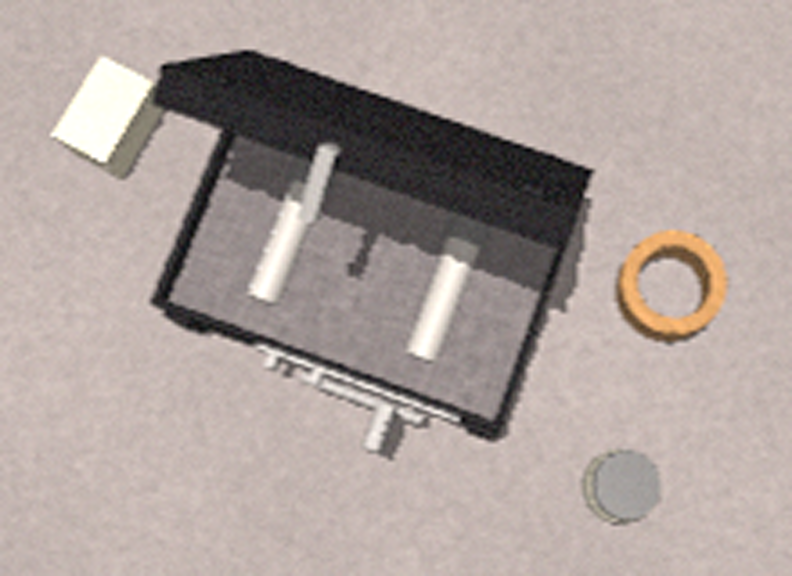

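View pics/scene0z.png

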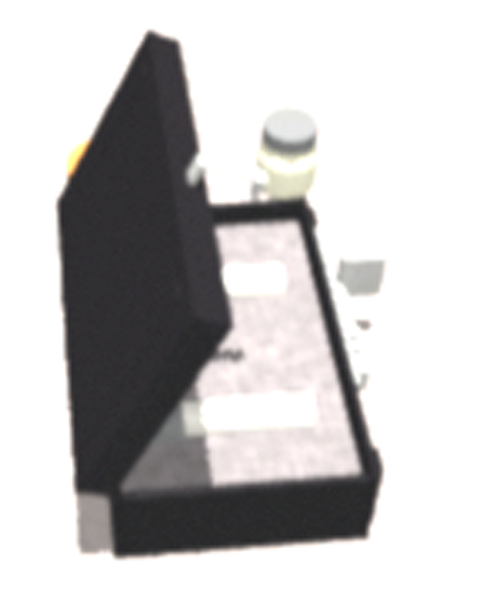

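```bash
cat > h.py <<'E'
from bench import ctrl
import numpy as np, cv2
np.set_printoptions(precision=4,suppress=True)
def ray(n,uv):
    m=ctrl.camera_model(n);K=m["mtx"];E=m["extrinsics"]
    d=np.array([(uv[0]-K[0,2])/K[0,0],-(uv[1]-K[1,2])/K[1,1],-1])
    R=E[:3,:3];return -R.T@E[:3,3],R.T@d
def onz(n,uv,z):
    o,d=ray(n,uv);return o+d*(z-o[2])/d[2]
def proj(n,p):
    m=ctrl.camera_model(n);K=m["mtx"];E=m["extrinsics"]
    c=E[:3,:3]@p+E[:3,3];return K[0,2]+K[0,0]*c[0]/-c[2],K[1,2]+K[1,1]*c[1]/c[2]
def tri(a,b):
    o1,d1=ray(*a);o2,d2=ray(*b)
    s=np.linalg.lstsq(np.c_[d1,-d2],o2-o1,rcond=None)[0]
    p,q=o1+s[0]*d1,o2+s[1]*d2;return (p+q)/2,np.linalg.norm(p-q)
T=lambda u,v:("top",(195+u/3.6,125+v/3.6))
S=lambda u,v:("scene",(280+u/3.3333,135+v/3.3333))
E
python3 - <<'E'
from h import *
print(ray("top",(320,200))[0],ray("scene",(320,200))[0])
L=onz(*T(155,300),.07);R=onz(*T(498,432),.07)
print("front L,R",L,R,np.linalg.norm(L-R))
print("tri L",tri(T(155,300),S(372,470)), "R",tri(T(498,432),S(310,210)))
y=(L-R)/np.linalg.norm(L-R); x=np.array([y[1],-y[0],0]); yaw=np.arctan2(x[1],x[0])
c=(L+R)/2+.085*x; c[2]=0
print("case",c,"yaw",yaw)
print("tab top",onz(*T(382,430),.086))
t=onz(*T(382,430),.086)-c; print("tab in case",t@x,t@y)
print("lid corner tri -y",tri(T(592,172),S(150,33)),tri(T(592,172),S(180,42)))
print("lid +y",tri(T(160,65),S(190,320)),)
for n,q,yy in(("S-",S(150,33),-.13),("T-",T(592,172),-.13),("T-in",T(560,248),-.13),("S-2",S(180,42),-.13),("S+",S(190,318),.13),("S+2",S(230,325),.13),("T+a",T(160,65),.13),("T+b",T(250,50),.13),("T+c",T(153,100),.13)):
    o,d=ray(*q); p=o+d*((yy-(o-c)@y)/(d@y)); r=p-c
    print(n,r@x,r@y,r[2],"ang",np.arctan2(r[2]-.07,.085-r@x),np.hypot(r[2]-.07,.085-r@x))
print("jar",onz(*T(627,485),.065),"roll",onz(*T(678,280),.045),"box",onz(*T(105,107),.05))
for n in(T(627,485),T(678,280),T(105,107)):
    r=onz(*n,.05)-c;print(r@x,r@y)
E
```

```text
[0.3911 0.0536 0.9736] [0.8672 0.6527 0.7615]
front L,R [0.5322 0.2764 0.07  ] [0.4429 0.038  0.07  ] 0.25467353632683076
tri L (array([0.5326, 0.2764, 0.0691]), np.float64(0.0006590459717366246)) R (array([0.4416, 0.0394, 0.0531]), np.float64(0.005679777379063191))
case [0.5671 0.1274 0.    ] yaw -0.3586055744530748
tab top [0.4427 0.1158 0.086 ]
tab in case -0.11242892897697361 -0.054540340037285646
lid corner tri -y (array([ 0.57  , -0.0044,  0.2373]), np.float64(0.028225024803132864)) (array([0.5619, 0.0023, 0.2364]), np.float64(0.04914550156217072))
lid +y (array([0.6476, 0.2411, 0.231 ]), np.float64(0.00017200650888104558))
S- 0.03486889724202857 -0.13000000000000006 0.22533970325031805 ang 1.258628726045287 0.16322852345600372
T- -0.10254863092693868 -0.12999999999999998 0.8408057730241555 ang 1.3321192274085956 0.793294414886387
T-in -0.11899628524086402 -0.13 0.8778440746915267 ang 1.323447891297422 0.833202576452018
S-2 0.014226858335320456 -0.1300000000000001 0.21650317142552 ang 1.1207739538490218 0.16270223360121427
S+ 0.03479561222705356 0.12999999999999987 0.2271421699659637 ang 1.2615616447442926 0.16496709409233162
S+2 0.012747456048226595 0.12999999999999992 0.21942092673604796 ang 1.1203948119250102 0.16597302025980717
T+a 0.032458449557069925 0.12999999999999995 0.24412494107196359 ang 1.2777382262192587 0.18187938208126217
T+b 0.10136078652604971 0.13 0.09008007241017346 ang 2.2544830723753937 0.025901440958926953
T+c 0.01428824534134136 0.13 0.23088300930630967 ang 1.1566893009544144 0.17573700501135342
jar [ 0.4081 -0.0495  0.065 ] roll [ 0.5527 -0.0905  0.045 ] box [0.6779 0.3254 0.05  ]
-0.08595098413446015 -0.22295065775120207
0.06185664810942452 -0.20864953383015364
0.03423615609219082 0.2243371979760768
```

```bash
cat >> h.py <<'E'
from scipy.spatial.transform import Rotation as Ro
C=np.array([.5671,.1274,0]);YAW=-.3586
X=np.array([np.cos(YAW),np.sin(YAW),0]);Y=np.array([-X[1],X[0],0])
def w(a,b,z): return C+a*X+b*Y+np.array([0,0,z])
def st(*targets):
    s=ctrl.get_state();R=Ro.from_rotvec(s["tool_rot"]).as_matrix();p=s["position"];r=p-C
    print("t",s["time"],"pos",p,"case",r@X,r@Y,"F",s["ft_force"],"w",round(s["grip_width"],3))
    print(R.round(3).tolist(), "casex in tool",R.T@X)
    for t in targets:
        d=R.T@(t-p)/.3; print("units",d,"total mm",np.linalg.norm(t-p)*1000); p=t
E
python3 - <<'E'
from h import *
st(w(.1,0,.36))
E
```

```text
t 0.1 pos [ 0.193  -0.6202  0.2216] case -0.08795894548138401 -0.8313212128558015 F [ 0.5701 -0.7201  0.7435] w 1.003
[[-0.001, 0.297, -0.955], [0.002, -0.955, -0.297], [-1.0, -0.002, 0.0]] casex in tool [-0.0012  0.6135 -0.7897]
units [-0.4586 -1.8048 -2.1947] total mm 863.473585920145
```

```bash
python3 -m jog '[{"rot":[0.95,0,0],"travel":[-0.06,0,0],"jaw":1},{"rot":[0.95,0,0],"travel":[-0.06,0,0],"jaw":1},{"rot":[0.95,0,0],"travel":[-0.06,0,0],"jaw":1},{"rot":[0.95,0,0],"travel":[-0.06,0,0],"jaw":1},{"rot":[0.95,0,0],"travel":[-0.06,0,0],"jaw":1},{"rot":[0.95,0,0],"travel":[-0.06,0,0],"jaw":1},{"rot":[0.95,0,0],"travel":[-0.06,0,0],"jaw":1},{"rot":[0.95,0,0],"travel":[-0.06,0,0],"jaw":1}]' 20
python3 - <<'E'
from h import *
st(w(.1,0,.36))
E
```

```text
time: 0.9
position: [0.1931, -0.6204, 0.3667]
tool_rot: [-2.021, 0.372, 2.023]
ft_force: [0.4, -0.6, -0.4]
grip_width: 0.356
t 0.9 pos [ 0.1931 -0.6204  0.3667] case -0.08772533846564126 -0.8314871961877348 F [ 0.3711 -0.5624 -0.3821] w 0.356
[[-0.0, -0.357, -0.934], [0.001, -0.934, 0.357], [-1.0, -0.001, 0.001]] casex in tool [-0.0007 -0.0062 -1.    ]
units [ 0.0239 -2.7754 -0.6085] total mm 852.4414701526575
```

```bash
python3 -m jog '[{"rot":[0,0,0],"travel":[0,-0.12,-0.03],"jaw":1},{"rot":[0,0,0],"travel":[0,-0.12,-0.03],"jaw":1},{"rot":[0,0,0],"travel":[0,-0.12,-0.03],"jaw":1},{"rot":[0,0,0],"travel":[0,-0.12,-0.03],"jaw":1},{"rot":[0,0,0],"travel":[0,-0.12,-0.03],"jaw":1},{"rot":[0,0,0],"travel":[0,-0.12,-0.03],"jaw":1},{"rot":[0,0,0],"travel":[0,-0.12,-0.03],"jaw":1},{"rot":[0,0,0],"travel":[0,-0.12,-0.03],"jaw":1}]'
python3 -m jog '[{"rot":[0,0,0],"travel":[0,-0.12,-0.03],"jaw":1},{"rot":[0,0,0],"travel":[0,-0.12,-0.03],"jaw":1},{"rot":[0,0,0],"travel":[0,-0.12,-0.03],"jaw":1},{"rot":[0,0,0],"travel":[0,-0.12,-0.03],"jaw":1},{"rot":[0,0,0],"travel":[0,-0.12,-0.03],"jaw":1},{"rot":[0,0,0],"travel":[0,-0.12,-0.03],"jaw":1},{"rot":[0,0,0],"travel":[0,-0.12,-0.03],"jaw":1},{"rot":[0,0,0],"travel":[0,-0.12,-0.03],"jaw":1}]'
python3 - <<'E'
from h import *
st(w(.1,0,.36))
E
```

```text
time: 1.7
position: [0.3629, -0.3752, 0.3662]
tool_rot: [-2.024, 0.37, 2.025]
ft_force: [0.1, 0.2, -0.5]
grip_width: 0.01
time: 2.5
position: [0.532, -0.1314, 0.3662]
tool_rot: [-2.024, 0.37, 2.025]
ft_force: [0.2, -0.1, 0.1]
grip_width: 0.003
t 2.5 pos [ 0.532  -0.1314  0.3662] case 0.05798687624926744 -0.2546883886831311 F [ 0.2364 -0.1309  0.061 ] w 0.003
[[-0.001, -0.354, -0.935], [-0.0, -0.935, 0.354], [-1.0, 0.0, 0.0]] casex in tool [-0.0005 -0.003  -1.    ]
units [ 0.0204 -0.8494 -0.1375] total mm 258.2047546956682
```

```bash
python3 -m jog '[{"rot":[0,0,0],"travel":[0,-0.12,-0.02],"jaw":1},{"rot":[0,0,0],"travel":[0,-0.12,-0.02],"jaw":1},{"rot":[0,0,0],"travel":[0,-0.12,-0.02],"jaw":1},{"rot":[0,0,0],"travel":[0,-0.12,-0.02],"jaw":1},{"rot":[0,0,0],"travel":[0,-0.12,-0.02],"jaw":1},{"rot":[0,0,0],"travel":[0,-0.12,-0.02],"jaw":1},{"rot":[0,0,0],"travel":[0,-0.12,-0.02],"jaw":1}]'
python3 -m jog '[{"rot":[0,0,0],"travel":[0.1,0,0],"jaw":1},{"rot":[0,0,0],"travel":[0.1,0,0],"jaw":1},{"rot":[0,0,0],"travel":[0.1,0,0],"jaw":1},{"rot":[0,0,0],"travel":[0,0,0],"jaw":1}]'
python3 - <<'E'
from h import *
st(w(.054,0,.211))
for n in ("scene","top"): cv2.imwrite(f"pics/{n}1.png",cv2.cvtColor(ctrl.get_image(n),cv2.COLOR_RGB2BGR))
E
```

```text
time: 3.2
position: [0.6605, 0.0891, 0.3659]
tool_rot: [-2.024, 0.371, 2.025]
ft_force: [-0.3, 0.2, 0.1]
grip_width: 0.004
time: 3.6
position: [0.6575, 0.0872, 0.271]
tool_rot: [-2.017, 0.373, 2.035]
ft_force: [0.5, -0.8, -0.6]
grip_width: 0.007
t 3.6 pos [0.6575 0.0872 0.271 ] case 0.0987343210517473 -0.00596916208141793 F [ 0.4813 -0.8108 -0.6035] w 0.007
[[-0.009, -0.353, -0.935], [-0.002, -0.935, 0.353], [-1.0, 0.005, 0.008]] casex in tool [-0.0083 -0.0026 -1.    ]
units [ 0.201  -0.0205  0.1475] total mm 75.0400399071372
```

View pics/scene1.png

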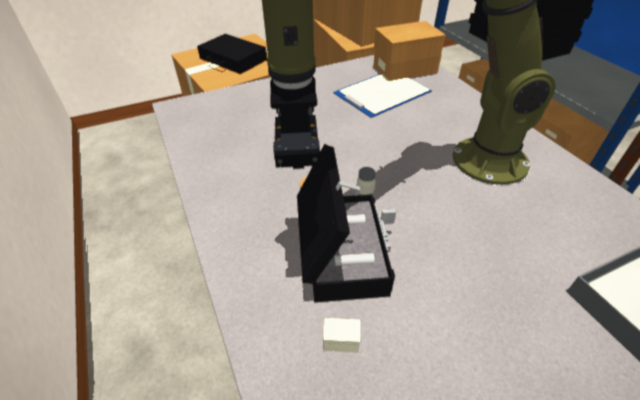

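Run:
```python
from h import *
print(proj("scene",ctrl.get_state()["position"]),proj("scene",ctrl.get_state()["position"]+np.array([0,0,.08])),proj("top",ctrl.get_state()["position"]))
print(proj("scene",w(.033,0,.234)))
a=cv2.imread("pics/top1.png")[70:285,170:450]
cv2.imwrite("pics/top1z.png",cv2.resize(a,None,fx=2.7,fy=2.7))
```

```text
(np.float64(296.6495514525882), np.float64(163.6714777275846)) (np.float64(294.5122789704423), np.float64(128.9284405800813)) (np.float64(310.5022900735173), np.float64(130.038693481127))
(np.float64(331.28764554563), np.float64(179.80337647332385))
```

View pics/top1z.png

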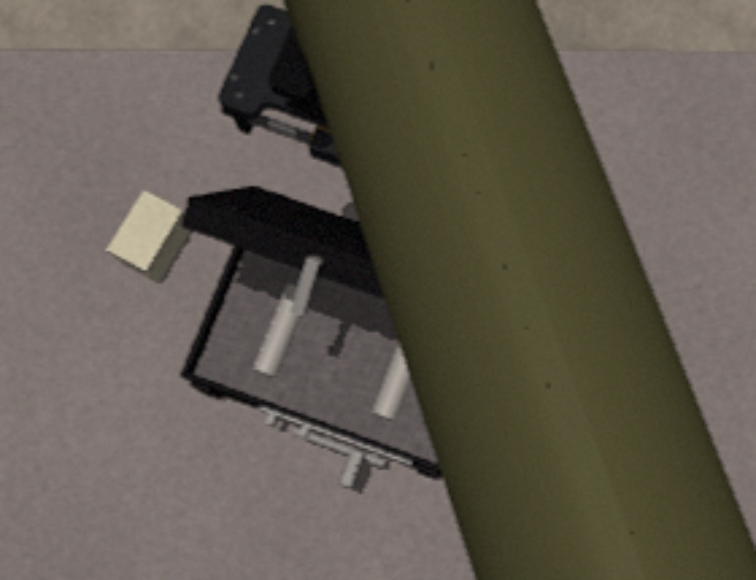

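The TCP projects onto the fingertips, behind the lid, as planned. Next I'll go down and then sweep along the arc about the hinge.

```bash
python3 -m jog '[{"rot":[0,0,0],"travel":[0.1,0,0],"jaw":1},{"rot":[0,0,0],"travel":[0.1,0,0],"jaw":1},{"rot":[0,0,0],"travel":[0,0,0.04],"jaw":1},{"rot":[0,0,0],"travel":[0,0,0.04],"jaw":1},{"rot":[0,0,0],"travel":[0,0,0.04],"jaw":1},{"rot":[0,0,0],"travel":[0,0,0],"jaw":1}]'
python3 - <<'E'
from h import *
st(*[w(.0095+.085-.145*np.cos(a)+.025*np.sin(a),0,.07+.145*np.sin(a)+.025*np.cos(a)) for a in(1.12,.9,.7,.5,.3,.15,0,-.04)])
E
```

```text
time: 4.3
position: [0.6255, 0.1031, 0.2196]
tool_rot: [-2.029, 0.366, 2.022]
ft_force: [-0.1, -0.1, -0.5]
grip_width: 0.004
t 4.3 pos [0.6255 0.1031 0.2196] case 0.06326766551458755 -0.0022832798359649735 F [-0.0823 -0.1258 -0.5273] w 0.004
[[0.004, -0.351, -0.936], [0.0, -0.936, 0.351], [-1.0, -0.002, -0.003]] casex in tool [ 0.0033 -0.     -1.    ]
units [ 0.0271 -0.0076  0.0316] total mm 12.686024821909387
units [0.0406 0.0001 0.0997] total mm 32.30542437400848
units [0.055  0.0001 0.081 ] total mm 29.378855993286084
units [0.07   0.0001 0.0685] total mm 29.378855993285967
units [0.0822 0.0001 0.0532] total mm 29.37885599328603
units [0.0677 0.0001 0.0286] total mm 22.050222796365798
units [0.0712 0.0001 0.0181] total mm 22.05022279636577
units [0.0194 0.     0.003 ] total mm 5.885183223966366
```

```bash
python3 -m jog '[{"rot":[0,0,0],"travel":[0.025,0,0.03],"jaw":1},{"rot":[0,0,0],"travel":[0.02,0,0.05],"jaw":1},{"rot":[0,0,0],"travel":[0.02,0,0.05],"jaw":1},{"rot":[0,0,0],"travel":[0.027,0,0.04],"jaw":1},{"rot":[0,0,0],"travel":[0.027,0,0.04],"jaw":1},{"rot":[0,0,0],"travel":[0,0,0],"jaw":1}]'
python3 - <<'E'
from h import *
st(*[w(.0095+.085-.145*np.cos(a)+.025*np.sin(a),0,.07+.145*np.sin(a)+.025*np.cos(a)) for a in(.7,.5,.3,.15,0,-.04)])
cv2.imwrite(f"pics/scene2.png",cv2.cvtColor(ctrl.get_image("scene"),cv2.COLOR_RGB2BGR))
E
```

```text
time: 4.9
position: [0.5668, 0.1235, 0.1817]
tool_rot: [-2.027, 0.369, 2.024]
ft_force: [-0.4, 0.0, 0.5]
grip_width: 0.006
t 4.9 pos [0.5668 0.1235 0.1817] case 0.001068032461489346 -0.003715215699770532 F [-0.4374  0.0418  0.522 ] w 0.006
[[0.001, -0.352, -0.936], [-0.001, -0.936, 0.352], [-1.0, 0.0, -0.002]] casex in tool [ 0.0017 -0.0016 -1.    ]
units [-0.0026 -0.0124  0.0046] total mm 4.035386400059172
units [0.0701 0.0001 0.0683] total mm 29.378855993285967
units [0.0823 0.     0.053 ] total mm 29.37885599328603
units [0.0678 0.     0.0284] total mm 22.050222796365798
units [ 0.0713 -0.      0.018 ] total mm 22.05022279636577
units [ 0.0194 -0.      0.003 ] total mm 5.885183223966366
```

View pics/scene2.png

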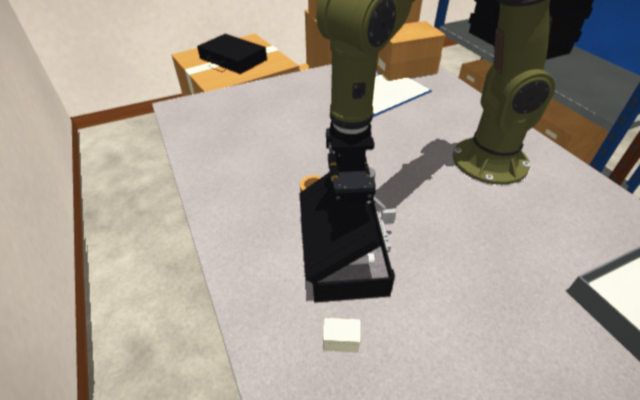

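The lid is following, now about 0.7 rad, and the case hasn't moved (its near corner is still at (315,298)). Carrying on along the arc.

```bash
python3 -m jog '[{"rot":[0,0,0],"travel":[0.035,0,0.035],"jaw":1},{"rot":[0,0,0],"travel":[0.035,0,0.035],"jaw":1},{"rot":[0,0,0],"travel":[0.04,0,0.027],"jaw":1},{"rot":[0,0,0],"travel":[0.04,0,0.027],"jaw":1},{"rot":[0,0,0],"travel":[0.035,0,0.015],"jaw":1},{"rot":[0,0,0],"travel":[0.035,0,0.015],"jaw":1},{"rot":[0,0,0],"travel":[0.03,0,0.01],"jaw":1},{"rot":[0,0,0],"travel":[0,0,0],"jaw":1}]'
python3 - <<'E'
from h import *
st(w(-.05,0,.093))
E
```

```text
time: 5.75
position: [0.5197, 0.1406, 0.1041]
tool_rot: [-2.022, 0.37, 2.029]
ft_force: [-0.9, -0.2, -0.2]
grip_width: 0.007
t 5.75 pos [0.5197 0.1406 0.1041] case -0.049031674619968636 -0.004257676013829712 F [-0.901  -0.1874 -0.2062] w 0.007
[[-0.003, -0.353, -0.936], [-0.0, -0.936, 0.353], [-1.0, 0.001, 0.003]] casex in tool [-0.0032 -0.0021 -1.    ]
units [ 0.0369 -0.0142  0.0031] total mm 11.9089868210129
```

```bash
python3 -m jog '[{"rot":[0,0,0],"travel":[0.02,0,0],"jaw":1},{"rot":[0,0,0],"travel":[0.02,0,0],"jaw":1},{"rot":[0,0,0],"travel":[0,0,0],"jaw":1},{"rot":[0,0,0],"travel":[0,0,0],"jaw":1}]'
python3 - <<'E'
from h import *
st()
cv2.imwrite(f"pics/scene3.png",cv2.resize(cv2.cvtColor(ctrl.get_image("scene"),cv2.COLOR_RGB2BGR)[140:320,270:430],None,fx=3.3,fy=3.3))
E
```

```text
time: 6.15
position: [0.5215, 0.1409, 0.0954]
tool_rot: [-2.025, 0.37, 2.024]
ft_force: [-5.5, -0.8, 12.6]
grip_width: 0.008
t 6.15 pos [0.5215 0.1409 0.0954] case -0.04745272024463392 -0.0033867773049786657 F [-5.4627 -0.8457 12.6141] w 0.008
[[0.0, -0.354, -0.935], [-0.0, -0.935, 0.354], [-1.0, 0.0, -0.0]] casex in tool [ 0.0002 -0.0028 -1.    ]
```

View pics/scene3.png

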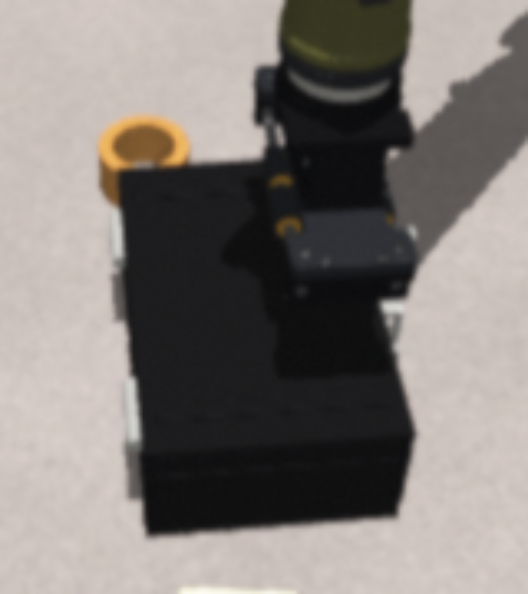

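The lid looks shut: the tip is at z = 0.095 with 12.6 N of resistance, and the seam is closed. Next I'll lift, move to the −y side of the tab and look again.

```bash
python3 -m jog '[{"rot":[0,0,0],"travel":[-0.1,0,0],"jaw":1},{"rot":[0,0,0],"travel":[-0.12,0,0],"jaw":1},{"rot":[0,0,0],"travel":[-0.12,0,0],"jaw":1},{"rot":[0,0,0],"travel":[0,0.1,0],"jaw":1},{"rot":[0,0,0],"travel":[0,0.1,0],"jaw":1},{"rot":[0,0,0],"travel":[0,0.1,0],"jaw":1},{"rot":[0,0,0],"travel":[0,0.1,0],"jaw":1},{"rot":[0,0,0],"travel":[0,0,0],"jaw":1}]'
python3 - <<'E'
from h import *
st(w(-.11,-.11,.2))
for n in ("scene","top"): cv2.imwrite(f"pics/{n}4.png",cv2.resize(cv2.cvtColor(ctrl.get_image(n),cv2.COLOR_RGB2BGR)[125:325,195:435],None,fx=3,fy=3))
E
```

```text
time: 7.0
position: [0.4779, 0.0234, 0.1954]
tool_rot: [-2.021, 0.38, 2.022]
ft_force: [-0.3, 0.5, -0.1]
grip_width: 0.004
t 7.0 pos [0.4779 0.0234 0.1954] case -0.04702726930747378 -0.12865963049317714 F [-0.2764  0.5484 -0.0685] w 0.004
[[-0.001, -0.36, -0.933], [-0.003, -0.933, 0.36], [-1.0, 0.003, -0.0]] casex in tool [ 0.0001 -0.0098 -1.    ]
units [-0.0156 -0.0601  0.2105] total mm 65.84154066609419
```

View pics/scene4.png

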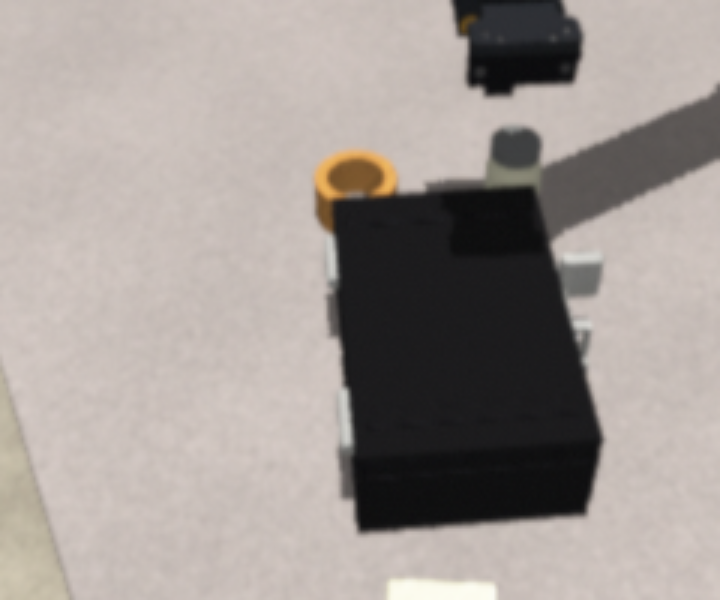

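View pics/top4.png

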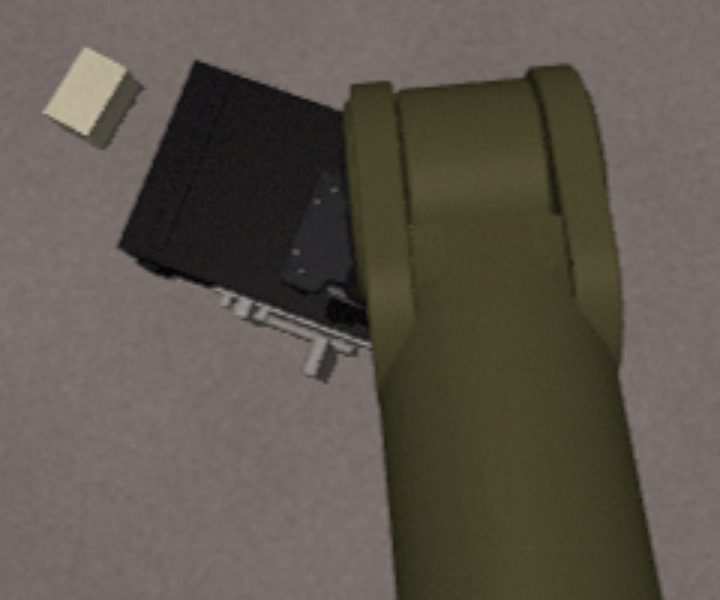

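The lid is shut and the case hasn't moved. The tab is still at top px (302,244), so its −y face is at case y of about −0.061. I'll move in front and go down beside it.

```bash
python3 -m jog '[{"rot":[0,0,0],"travel":[0,-0.02,0.07],"jaw":1},{"rot":[0,0,0],"travel":[0,-0.02,0.07],"jaw":1},{"rot":[0,0,0],"travel":[0,0,0.07],"jaw":1},{"rot":[0,0,0],"travel":[0,0,0],"jaw":1}]'
python3 - <<'E'
from h import *
st(w(-.11,-.11,.058))
E
```

```text
time: 7.5
position: [0.4228, 0.0644, 0.1957]
tool_rot: [-2.027, 0.366, 2.028]
ft_force: [0.4, -0.0, 0.4]
grip_width: 0.004
t 7.5 pos [0.4228 0.0644 0.1957] case -0.11304232569462334 -0.10967967632222471 F [ 0.3505 -0.0176  0.3947] w 0.004
[[-0.001, -0.349, -0.937], [-0.001, -0.937, 0.349], [-1.0, 0.001, 0.0]] casex in tool [-0.0003  0.0019 -1.    ]
units [ 0.459   0.0007 -0.0103] total mm 137.74372054786045
```

```bash
python3 -m jog '[{"rot":[0,0,0],"travel":[0.09,0,-0.005],"jaw":1},{"rot":[0,0,0],"travel":[0.09,0,-0.005],"jaw":1},{"rot":[0,0,0],"travel":[0.09,0,0],"jaw":1},{"rot":[0,0,0],"travel":[0.09,0,0],"jaw":1},{"rot":[0,0,0],"travel":[0.09,0,0],"jaw":1},{"rot":[0,0,0],"travel":[0,0,0],"jaw":1}]'
python3 - <<'E'
from h import *
st(w(-.11,-.08,.06),w(-.11,-.025,.06))
cv2.imwrite("pics/scene5.png",cv2.resize(cv2.cvtColor(ctrl.get_image("scene"),cv2.COLOR_RGB2BGR)[100:300,260:460],None,fx=3,fy=3))
cv2.imwrite("pics/wrist5.png",cv2.cvtColor(ctrl.get_image("wrist"),cv2.COLOR_RGB2BGR))
E
```

```text
time: 8.1
position: [0.4247, 0.0613, 0.0578]
tool_rot: [-2.018, 0.368, 2.032]
ft_force: [-0.6, -0.6, -0.3]
grip_width: 0.002
t 8.1 pos [0.4247 0.0613 0.0578] case -0.11016006510694655 -0.1118979660014376 F [-0.5846 -0.5955 -0.2645] w 0.002
[[-0.007, -0.352, -0.936], [0.001, -0.936, 0.352], [-1.0, 0.001, 0.007]] casex in tool [-0.0067 -0.0014 -1.    ]
units [-0.0075 -0.1063 -0.0003] total mm 31.975786807382228
units [-0.0002 -0.1833  0.0003] total mm 55.00000000000001
```

View pics/scene5.png

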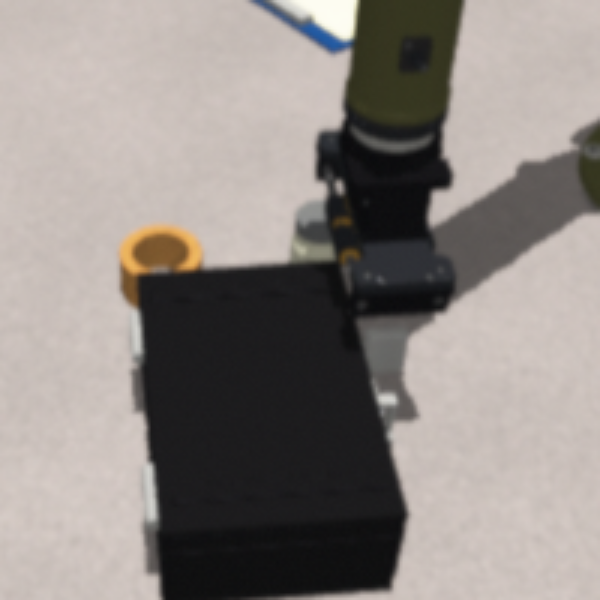

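View pics/wrist5.png

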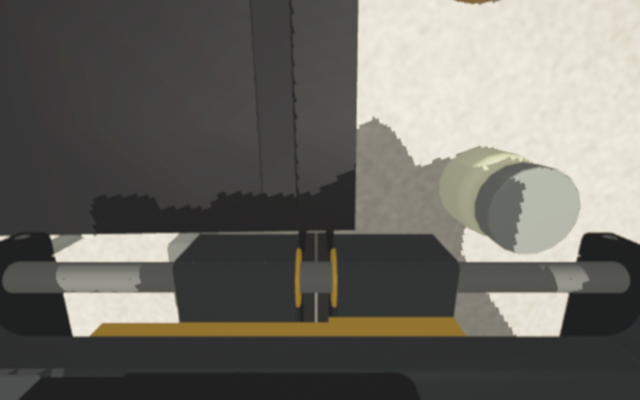

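The fingertips are beside the tab, in line with it and clear of the jar. Pushing towards +y.

```bash
python3 -m jog '[{"rot":[0,0,0],"travel":[0,-0.03,0],"jaw":1},{"rot":[0,0,0],"travel":[0,-0.03,0],"jaw":1},{"rot":[0,0,0],"travel":[0,-0.03,0],"jaw":1},{"rot":[0,0,0],"travel":[0,-0.03,0],"jaw":1},{"rot":[0,0,0],"travel":[0,-0.03,0],"jaw":1},{"rot":[0,0,0],"travel":[0,-0.03,0],"jaw":1},{"rot":[0,0,0],"travel":[0,-0.03,0],"jaw":1},{"rot":[0,0,0],"travel":[0,0,0],"jaw":1}]'
python3 - <<'E'
from h import *
st()
E
```

```text
time: 9.0
position: [0.4497, 0.1212, 0.0608]
tool_rot: [-2.025, 0.367, 2.025]
ft_force: [0.3, 0.0, 0.4]
grip_width: 0.004
t 9.0 pos [0.4497 0.1212 0.0608] case -0.10777618002641817 -0.04706886639582858 F [0.3244 0.0294 0.3834] w 0.004
[[0.0, -0.352, -0.936], [0.001, -0.936, 0.352], [-1.0, -0.001, 0.0]] casex in tool [-0.0001 -0.0011 -1.    ]
```

```bash
python3 -m jog '[{"rot":[0,0,0],"travel":[0,-0.015,0],"jaw":1},{"rot":[0,0,0],"travel":[0,-0.015,0],"jaw":1},{"rot":[0,0,0],"travel":[0,-0.015,0],"jaw":1},{"rot":[0,0,0],"travel":[0,0,0],"jaw":1}]'
python3 - <<'E'
from h import *
st()
for n in ("scene","top"):cv2.imwrite(f"pics/{n}6.png",cv2.resize(cv2.cvtColor(ctrl.get_image(n),cv2.COLOR_RGB2BGR)[125:300,220:420],None,fx=3.2,fy=3.2))
E
```

```text
time: 9.4
position: [0.4541, 0.1329, 0.0608]
tool_rot: [-2.025, 0.369, 2.025]
ft_force: [0.1, -0.8, 0.8]
grip_width: 0.006
t 9.4 pos [0.4541 0.1329 0.0608] case -0.10770503162511565 -0.034491090678493354 F [ 0.0646 -0.7946  0.7874] w 0.006
[[0.0, -0.353, -0.936], [0.0, -0.936, 0.353], [-1.0, -0.0, 0.0]] casex in tool [-0.0001 -0.0023 -1.    ]
```

View pics/scene6.png

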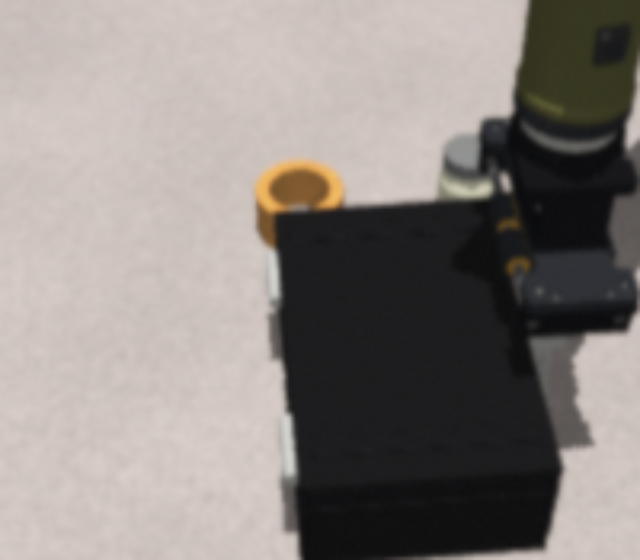

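View pics/top6.png

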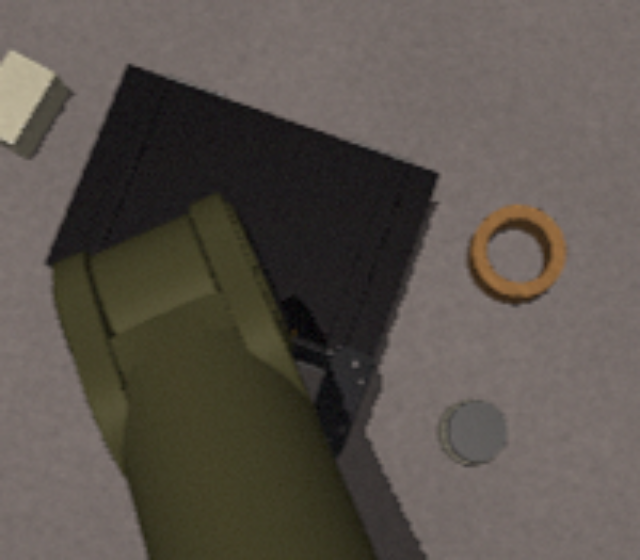

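Not at the stop yet: the force is only about 1 N. I'll push on until it rises.

```bash
python3 -m jog '[{"rot":[0,0,0],"travel":[0,-0.015,0],"jaw":1},{"rot":[0,0,0],"travel":[0,-0.015,0],"jaw":1},{"rot":[0,0,0],"travel":[0,0,0],"jaw":1}]'
python3 -c "
from h import *
st()"
```

```text
time: 9.8
position: [0.4575, 0.1413, 0.0609]
tool_rot: [-2.025, 0.369, 2.024]
ft_force: [-0.1, -0.9, 0.0]
grip_width: 0.009
t 9.8 pos [0.4575 0.1413 0.0609] case -0.10747580432746269 -0.02539296771586812 F [-0.1405 -0.8969  0.0255] w 0.009
[[0.0, -0.353, -0.936], [0.0, -0.936, 0.353], [-1.0, -0.001, -0.0]] casex in tool [ 0.0002 -0.0022 -1.    ]
```

```bash
python3 -m jog '[{"rot":[0,0,0],"travel":[0,-0.015,0],"jaw":1},{"rot":[0,0,0],"travel":[0,-0.015,0],"jaw":1},{"rot":[0,0,0],"travel":[0,0,0],"jaw":1}]'
python3 -c "
from h import *
st()"
```

```text
time: 10.1
position: [0.4587, 0.1446, 0.0607]
tool_rot: [-2.023, 0.381, 2.031]
ft_force: [-6.7, -12.0, 11.0]
grip_width: 0.006
t 10.1 pos [0.4587 0.1446 0.0607] case -0.1075948569162759 -0.02192661672174673 F [ -6.7288 -11.9573  11.0137] w 0.006
[[-0.006, -0.355, -0.935], [-0.008, -0.935, 0.355], [-1.0, 0.009, 0.002]] casex in tool [-0.0024 -0.0044 -1.    ]
```

The force has risen to about 13 N, so the bolt is at its stop, after roughly 50 mm of travel. I'll back off, lift and check.

```bash
python3 -m jog '[{"rot":[0,0,0],"travel":[0,0,0],"jaw":1},{"rot":[0,0,0],"travel":[0,0,0],"jaw":1},{"rot":[0,0,0],"travel":[0,0.06,0],"jaw":1},{"rot":[0,0,0],"travel":[0,0.06,0],"jaw":1},{"rot":[0,0,0],"travel":[-0.1,0,0],"jaw":1},{"rot":[0,0,0],"travel":[-0.14,0,0],"jaw":1},{"rot":[0,0,0],"travel":[-0.14,0,0],"jaw":1},{"rot":[0,0,0],"travel":[-0.14,0,0],"jaw":1}]'
python3 -m jog '[{"rot":[0,0,0],"travel":[-0.1,0.1,0],"jaw":1},{"rot":[0,0,0],"travel":[0,0.15,0],"jaw":1},{"rot":[0,0,0],"travel":[0,0.15,-0.05],"jaw":1},{"rot":[0,0,0],"travel":[0,0.15,-0.05],"jaw":1},{"rot":[0,0,0],"travel":[0,0.15,-0.05],"jaw":1},{"rot":[0,0,0],"travel":[0,0.15,-0.05],"jaw":1},{"rot":[0,0,0],"travel":[0,0.15,0],"jaw":1},{"rot":[0,0,0],"travel":[0,0,0],"jaw":1}]'
python3 - <<'E'
from h import *
st()
for n in ("scene","top"):
    i=cv2.cvtColor(ctrl.get_image(n),cv2.COLOR_RGB2BGR)
    i=i[125:285,195:415] if n=="top" else i[135:355,280:430]
    cv2.imwrite(f"pics/{n}7.png",cv2.resize(cv2.convertScaleAbs(i,alpha=1.6,beta=20),None,fx=3.6 if n=="top" else 2.7,fy=3.6 if n=="top" else 2.7,interpolation=cv2.INTER_CUBIC))
E
```

```text
time: 10.9
position: [0.4478, 0.116, 0.2187]
tool_rot: [-2.026, 0.369, 2.023]
ft_force: [0.8, -0.2, -0.7]
grip_width: 0.008
time: 11.7
position: [0.3956, -0.1925, 0.2466]
tool_rot: [-2.019, 0.381, 2.019]
ft_force: [0.6, -0.1, 0.1]
grip_width: 0.003
t 11.7 pos [ 0.3956 -0.1925  0.2466] case -0.048342109806641255 -0.359783030108017 F [ 0.6258 -0.0585  0.1466] w 0.003
[[-0.001, -0.363, -0.932], [-0.002, -0.932, 0.363], [-1.0, 0.002, -0.0]] casex in tool [-0.     -0.0132 -0.9999]
```

View pics/scene7.png

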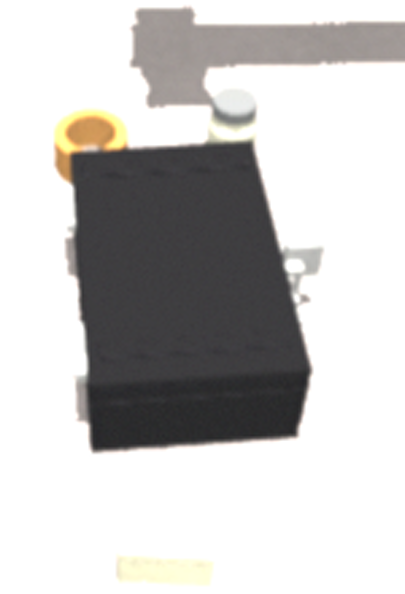

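View pics/top7.png

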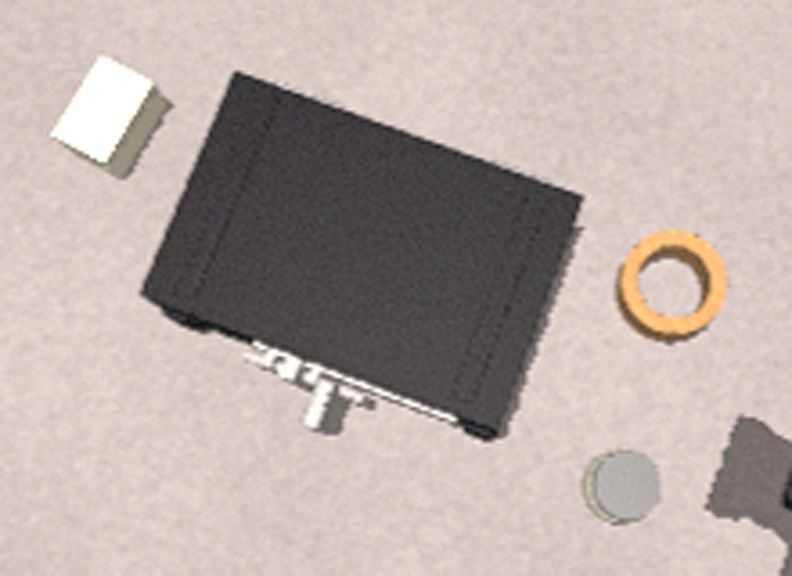

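Top view: the tab moved from (382,430) to about (320,407) in zoomed px. The lid is closed, and the box, roll and jar sit at the same pixels as before. Now to measure the bolt travel and lid height.

Run:
```python
from h import *
i0=cv2.imread("pics/top0z.png");i1=cv2.imread("pics/top7.png")
def tab(i,box):
    x0,y0,x1,y1=box; g=cv2.cvtColor(i[y0:y1,x0:x1],cv2.COLOR_BGR2HSV)
    g=cv2.inRange(i[y0:y1,x0:x1],(215,)*3,(255,)*3); 
    n,l,s,c=cv2.connectedComponentsWithStats(g);print(s[1:].tolist(),(c[1:]+[x0,y0]).tolist())
tab(i0,(355,405,410,465)); tab(i1,(295,382,350,445))
a=onz(*T(382,430),.086)-C; b=onz(*T(319,408),.086)-C
print("travel",(b-a)@Y,"tab y",b@Y,"x",b@X)
for q in(T(143,294),T(500,438),T(582,196),T(238,72)):
    r=onz(*q,.095)-C;print("lid corner",r@X,r@Y)
```

```text
[[12, 0, 24, 43, 363], [45, 5, 10, 7, 28]] [[378.1487603305785, 425.9449035812672], [404.75, 413.39285714285717]]
[[16, 0, 2, 1, 2], [10, 0, 27, 45, 551], [46, 6, 9, 8, 56]] [[311.5, 382.0], [317.14519056261344, 403.89473684210526], [345.07142857142856, 391.4107142857143]]
travel 0.04490824148951076 tab y -0.00964147469745053 x -0.11387389834998174
lid corner -0.0855702853432359 0.1294302858387567
lid corner -0.08964680045465062 -0.1300629930385444
lid corner 0.08384612102761661 -0.12457312607339739
lid corner 0.0822088600380346 0.1301603292005539
```

The visual travel is about 44–45 mm plus an unknown start of 0–12 mm, so I'll take a closer look with the wrist camera.

```bash
python3 -m jog '[{"rot":[0,0,0],"travel":[0,-0.12,0.05],"jaw":1},{"rot":[0,0,0],"travel":[0,-0.12,0.05],"jaw":1},{"rot":[0,0,0],"travel":[0,-0.12,0.05],"jaw":1},{"rot":[0,0,0],"travel":[0,-0.12,0.05],"jaw":1},{"rot":[0,0,0],"travel":[0,-0.12,0.05],"jaw":1},{"rot":[0,0,0],"travel":[0,-0.12,0.03],"jaw":1},{"rot":[0,0,0],"travel":[0,-0.1,0],"jaw":1},{"rot":[0,0,0],"travel":[0,0,0],"jaw":1}]'
python3 - <<'E'
from h import *
st()
i=cv2.cvtColor(ctrl.get_image("wrist"),cv2.COLOR_RGB2BGR)
cv2.imwrite("pics/wrist8.png",i)
E
```

```text
time: 12.6
position: [0.4064, 0.0797, 0.2473]
tool_rot: [-2.032, 0.358, 2.028]
ft_force: [-1.0, 0.1, 0.5]
grip_width: 0.004
t 12.6 pos [0.4064 0.0797 0.2473] case -0.13369840837023766 -0.10107678268506569 F [-1.0472  0.1003  0.5117] w 0.004
[[0.002, -0.344, -0.939], [0.001, -0.939, 0.344], [-1.0, -0.002, -0.001]] casex in tool [ 0.0014  0.0077 -1.    ]
```

View pics/wrist8.png

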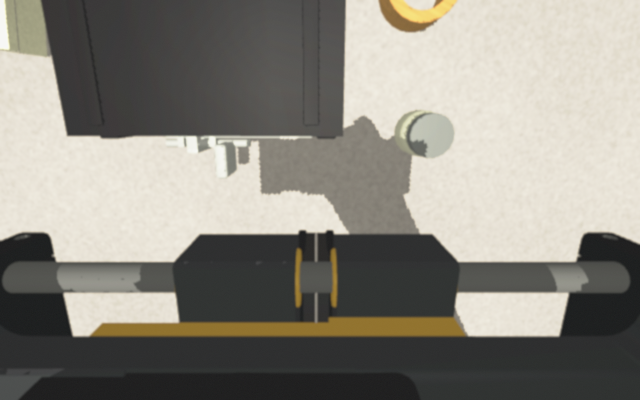

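Run:
```python
from h import *
i=cv2.imread("pics/wrist8.png")[100:200,150:280]
cv2.imwrite("pics/wrist8z.png",cv2.resize(i,None,fx=6,fy=6,interpolation=cv2.INTER_CUBIC))
```

```text
(no output)
```

View pics/wrist8z.png

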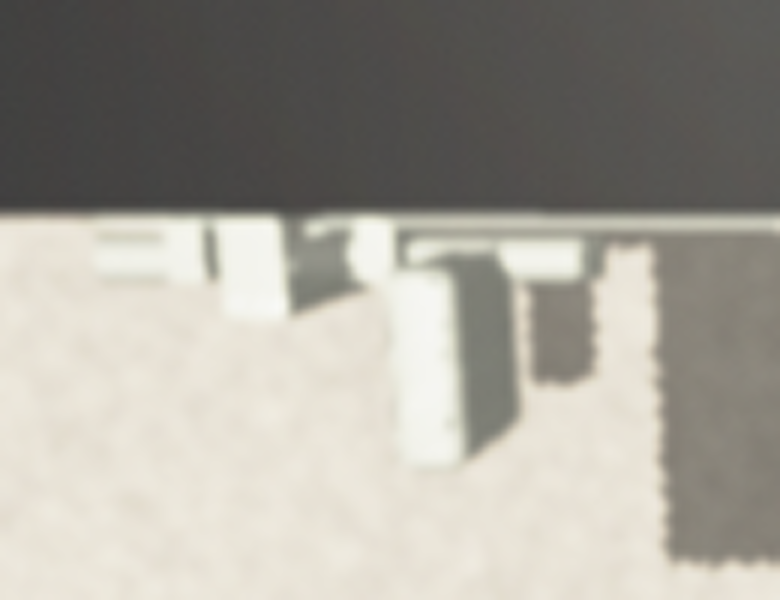

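The wrist view shows the rod coming out on the far side of the keeper (zoom x ≈ 95–215, keeper at 220–290), with the tab up against the guide. The bolt is home and the arm is clear, so I'm handing in.

```bash
python3 -c "
from bench import ctrl
print(ctrl.close_job())"
```

```text
the job is handed in; nothing more can be done
None
```

I pushed the lid shut with closed fingertips from behind. Then I pushed the bolt tab towards the case's +y until it hit its stop, backed the arm clear and handed in at about 12.7 s. `close_job` gives no verdict, so the result is unconfirmed.

**Checks that agree:**
- **Lid:** the fingertips met 12.6 N of resistance at 95 mm height, and the seam looks closed in the images.
- **Bolt:** resistance rose from about 1 N to about 13 N at the stop. The wrist picture shows the rod through the keeper and out the far side.
- **Case:** its lid corners measured afterwards are within about 5 mm of the starting position. I did not measure tilt, but it looks flat.
- **Small things:** the box, roll and jar are at the same places in the top view as before.

**Less certain:**
- **Bolt travel:** the top view gave only 44–45 mm of tab movement on top of an unknown 0–12 mm start. That alone doesn't clearly clear the 44 mm limit; the stop force and the wrist view are what show it is home.
- **Force at the stop:** the reading also had an 11 N upward part that I did not explain.

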